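Third hand for screwing an oak rail to its bracket

TASK

Bring the oak rail to the steel bracket on the ledge: standing on its long edge, flat on the quartz, its ends level with the ends of the bracket strip, on the side of the tabs away from the strip. Then press it flush against both upright tabs with a steady push of about 12 newtons, shared by the two tabs, hold it so for three seconds and then go on pushing while I drive the screws from behind: the program finishes with the robot's fingers still holding the rail there. Never ram it, as the bracket is only lightly fixed, and leave the canister, jug, reamer and spoons where they are.

Things in the scene. Friction and masses are not known exactly. Their poses are not given: they have to be found in the camera images.
- rail: Loose straight oak rail, 260 mm long, 20 mm thick, 45 mm high, about 0.17 kg, standing on its long narrow edge. Origin: centre of its underside. Own x: across the thickness (faces at -10 and +10 mm), y: along its length (ends at -130 and +130 mm), z: up. Both faces and both ends are alike: either way round is right.
- bracket: Rigid steel bracket fixed to the ledge: flat strip 260 mm long (y), 45 wide (x 0 to +45), 3 thick, screw heads to 6 mm, two tabs upright on its edge x = 0. Origin: on the ledge, mid-length, in the tabs' front plane. x: square to the tabs, over the strip, away from the robot; z up. The rail belongs on the -x side: its origin at x -10, y 0, z 0 mm, y axes parallel.
- tab_left: Upright tab of the bracket at y = +95 mm in the bracket's frame: 36 mm wide, 42 mm high, 3 mm thick, with a screw slot; no spring (1 mm of push is 20 N or more). Origin: foot of its front face, mid-width; same axes as the bracket. Between the two tabs 154 mm are free above the strip.
- tab_right: The other tab, alike, at y = -95 mm in the bracket's frame.
- canister: Clear acrylic square canister with a white flip-top lid, 96 x 96 mm, 134 mm high, loose; origin under its centre. Leave alone.
- jug: Small stainless milk jug, 76 mm in diameter, 85 mm high, with a handle reaching 65 mm from the axis on its +y side, loose; origin under its centre. Leave alone.
- reamer: Wooden citrus reamer lying on the ledge, 155 mm long along its x axis, 52 mm thick at the head, loose; origin under it, 80 mm from the handle's end. Leave alone.
- spoons: Pink plastic measuring spoon set, four spoons fanned from a pin, about 180 mm long along its x axis and 120 mm wide, 16 mm high, loose; origin under it, 62 mm from the pin, which lies on its -x side. Leave alone.

How it is judged (in metres and radians):
On the way:
1. the rail stands in its place, flush against both tabs, and is pressed with a steady force for two seconds (y of rail in the frame of bracket between -0.006 and 0.006 m and x of rail in the frame of bracket between -0.0135 and -0.0075 m and angle between the y axis of rail and the y axis of bracket, either way round below 0.02 rad and angle between rail's own z axis and vertical below 0.04 rad and height (world z) of rail below 0.0025 m and contact force between rail and bracket between 6 and 20 N and contact force between rail and tab_left above 1.5 N and contact force between rail and tab_right above 1.5 N and contact force between the fingers and rail above 3 N), for 2 s.
At the end, for the whole second after the job is handed in: Robot still pressing: rail upright on the ledge (2.5 mm), ends level with the strip's within 6 mm, flush with the tabs (0.02 rad), 6 to 20 N in all on the bracket and at least 1.5 N on each tab, held by the fingers, at rest; the same was kept for 2 s before (all of step 1 and linear speed of rail below 0.01 m/s); the arm keeps its last pose, push and grip.
It fails at once if the rail is rammed against the bracket with over 40 N (contact force between rail and bracket above 40 N).
It fails at once if a bystander is moved by over 15 mm or tipped (distance of any of canister, jug, reamer, spoons from where it was at the start of the episode above 0.015 m or angle between any of canister, jug, reamer, spoons's own z axis and vertical above 0.2 rad).
It also fails if it takes over 51 s, if anything falls off the work surface, if the arm or the gripper's body presses on something with over 40 N, if the wrist force passes 120 N, or if a joint passes its speed limit or range.

ROBOT

A 6-joint arm with a two-finger parallel gripper is mounted at the origin on the work surface. World frame = base frame: x ahead of the robot, y to its left, z up, the work surface at z = 0. Lengths are in mm, angles in rad, forces in N, time in s.
With the tool pointing down it reaches from about 400 to 925 mm from the base axis. Payload 12.5 kg.
Tool frame: the origin (TCP) lies between the finger pads; the fingertips stand 11 mm ahead of it and the grasp point (between the pads) lies 8 mm behind it; y points along the fingers, x is the direction in which the jaws open and shut, and the axes are right-handed (so a half turn about y gives the same grasp; the last joint's range is limited). The gripper opens to 95 mm and grips with 3 to 60 N. Pads are 20 mm wide; open, the fingers measure 119 mm over their backs; the gripper's body (75 mm by 180 mm) begins 59 mm behind the grasp point.
Start: joints at [-1.388, 0.491, 1.559, -0, 1.092, -0.106], TCP at [178.025, -599.13, 188.061] pointing down, gripper open.
Joint ranges: [-3.1, 3.1], [-0.84, 2.19], [0.05, 2.79], [-1.13, 4.28], [0.06, 2.93], [-2.69, 2.69]. Speed limits (rad/s): [2.22, 2.22, 2.79, 3.14, 3.14, 3.14].

INTERFACE

Orientations are given as [roll, pitch, yaw] about the fixed x, y, z axes, in that order (R = Rz(yaw) Ry(pitch) Rx(roll)).
In Python, from cell import env gives the robot as it stands.
- The arm moves only by the tool jog_arm, never from a script. Its argument "series" is a list of rows, each an object of numbers: "dx", "dy", "dz": the shift along the world's x, y, z in m; "rx", "ry", "rz": the turn, a rotation vector about the world's x, y, z in degrees; "gripper": the opening, from 0 (shut) to 1 (fully open). A call has 1 to 12 rows; each row shifts and turns the commanded pose from where the row before left it; what a row does not reach is not made up. A row lasts 1/10 s, in which the tool goes at most 50 mm and 8.59 degrees, less where a joint would pass 70% of its speed; a pose out of reach is approached as far as the arm can. A call is refused whole if a number of a shift passes 0.05 or a number of a turn 8.59, either way. A call with a gripper value outside its range is refused whole. The fingers move at their own pace and stop on an object; the grip force is fixed at half the most. Time passes only in rows, so rows that do not move let the fingers close. It gives the time, the measured TCP pose, the force and the opening at its end, in the units of the state.
- env.state(): the state, without advancing time (a new reading comes with each control period).
- env.read_camera(name): name is "scene" or "top" or "wrist"; returns the picture (420x560x3 uint8, red, green, blue); there is no depth.
- env.camera_info(name): a dict with "camera_matrix" (3x3 intrinsics, pixels), "R" (3x3) and "t" (3): a world point X has camera coordinates R X + t; the wrist camera has in their place "mount" (4x4, takes a point from camera to tool coordinates, whose origin is the TCP and whose axes are the tool frame's). Camera axes: x right, y down, z forward; pixel columns grow to the right and rows downward; lengths in mm; the calibration is good to about 2 mm. A picture is of the moment at which its call begins: read the wrist's pose just before it. camera_info takes no time and is no camera call.
- env.job_done(): hands the job in, once; it reports no verdict.
The state is a dict: "t": time; "joints": joint angles; "qvel": joint speeds; "tau": joint torques, N m; "eef_pos": TCP position; "tcp_rot": TCP orientation; "ft_force": force on the tool from outside, world axes, zero at the start; "moment": the same for the moment, N m; "opening": opening from 0.0 (shut) to 1.0 (fully open).
Only numpy, scipy, OpenCV 4.12 (cv2) and the standard library are available. Lean on these libraries where they do the work, as an engineer would, in place of code of your own. Each camera call takes 0.05 s, during which the arm holds its last target.

## Working session

There is one attempt and no reset: what is moved stays moved. The work goes in short steps, Python scripts to look and compute and a tool call to move; the robot and the scene stay as the last step left them, time stands still between calls to the robot, and variables do not carry over. Pictures are saved under pics/ and viewed, and the job is handed in when it is done.

Besides the shell and the picture viewer there is one more tool, called after "Emit:" as name(argument=value, ...) on one line, values as JSON. jog_arm: Moves the arm, as the interface text tells. Its arguments: {"type":"object","properties":{"series":{"type":"array"}},"required":["series"]}

```bash
mkdir -p pics; ls; python3 - <<'E'
from cell import env
import cv2,numpy as np
np.set_printoptions(precision=3,suppress=True)
print(env.state())
for n in ("scene","top","wrist"):
    im=env.read_camera(n); cv2.imwrite(f"pics/a_{n}.png",im[:,:,::-1]); print(n,env.camera_info(n))
E
```

```text
pics
{'t': 0.0, 'joints': array([-1.388,  0.492,  1.559,  0.   ,  1.092, -0.106]), 'qvel': array([ 0.002, -0.   , -0.001, -0.001,  0.001,  0.   ]), 'tau': array([  0.001, -61.264, -25.818,   0.069,   0.048,  -0.   ]), 'eef_pos': array([ 177.965, -598.822,  187.439]), 'tcp_rot': array([-1.571,  0.001, -1.282]), 'ft_force': array([-0.426,  0.746,  0.195]), 'moment': array([-0.   , -0.017,  0.005]), 'opening': 0.9964602703607179}
scene {'camera_matrix': array([[389.071,   0.   , 276.365],
       [  0.   , 389.071, 210.258],
       [  0.   ,   0.   ,   1.   ]]), 'R': array([[-0.717,  0.697,  0.002],
       [ 0.38 ,  0.393, -0.837],
       [-0.584, -0.599, -0.547]]), 't': array([ 425.355, -209.654, 1380.085])}
top {'camera_matrix': array([[513.469,   0.   , 276.714],
       [  0.   , 513.469, 211.431],
       [  0.   ,   0.   ,   1.   ]]), 'R': array([[-0.028, -1.   ,  0.008],
       [-0.995,  0.027, -0.093],
       [ 0.093, -0.01 , -0.996]]), 't': array([  14.584,  592.345, 1374.967])}
wrist {'camera_matrix': array([[359.633,   0.   , 281.192],
       [  0.   , 359.633, 205.305],
       [  0.   ,   0.   ,   1.   ]]), 'mount': array([[   1.   ,   -0.   ,    0.001,   -0.825],
       [  -0.001,   -0.253,    0.967, -196.792],
       [  -0.   ,   -0.967,   -0.253,   71.405],
       [   0.   ,    0.   ,    0.   ,    1.   ]])}
```

View pics/a_top.png

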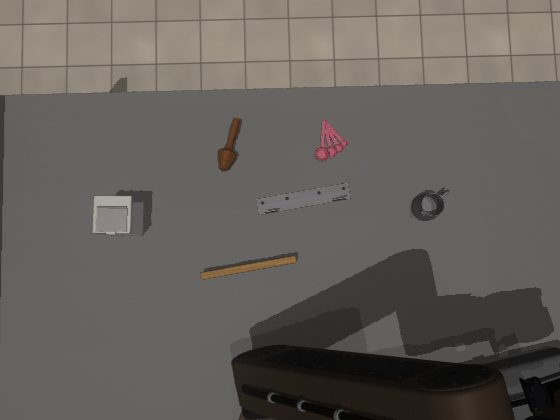

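View pics/a_scene.png

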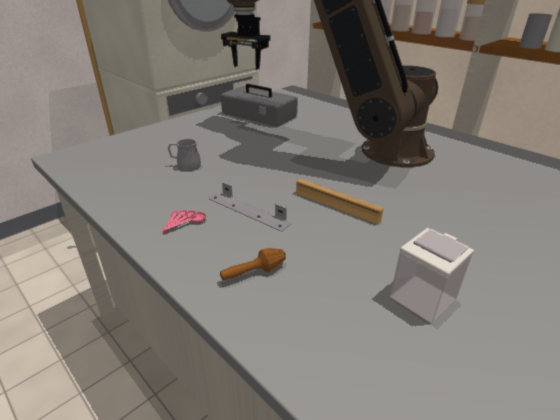

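View pics/a_wrist.png

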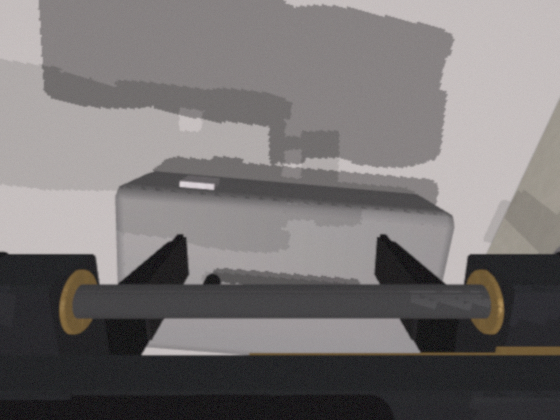

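```bash
python3 - <<'E'
import cv2
a=cv2.imread('pics/a_top.png'); c=a[170:290,190:360]; cv2.imwrite('pics/b_top.png',cv2.resize(c,None,fx=4.7,fy=4.7,interpolation=cv2.INTER_CUBIC))
a=cv2.imread('pics/a_scene.png'); c=a[170:240,200:390]; cv2.imwrite('pics/b_scene.png',cv2.resize(c,None,fx=4.2,fy=4.2,interpolation=cv2.INTER_CUBIC))
E
```

```text
(no output)
```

View pics/b_top.png

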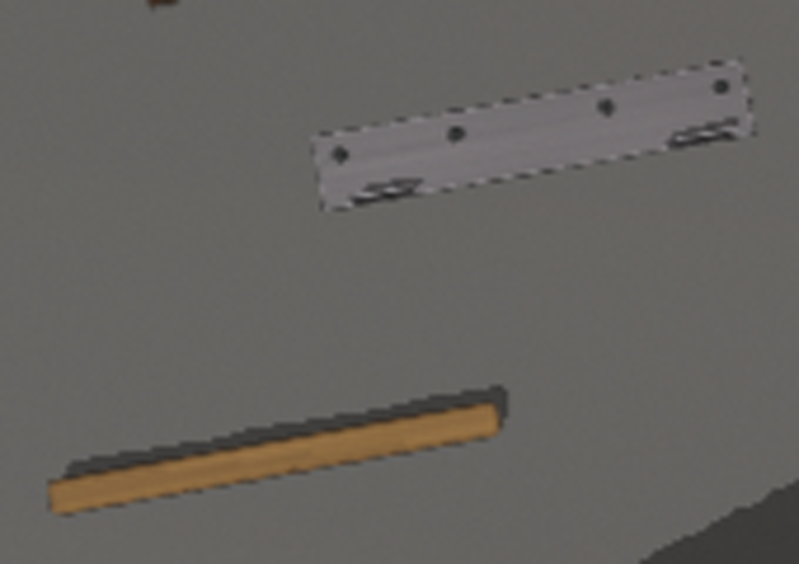

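View pics/b_scene.png

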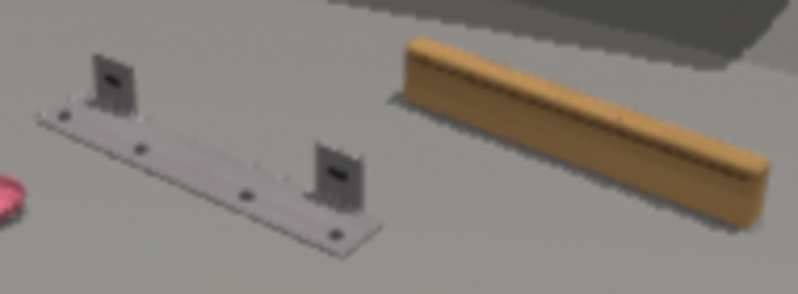

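```bash
cat > h.py <<'E'
import cv2,numpy as np
from scipy.optimize import least_squares
from scipy.spatial.transform import Rotation as Ro
np.set_printoptions(precision=3,suppress=True)
def proj(ci,P,eef=None,rot=None):
    K=ci['camera_matrix']
    if 'mount' in ci:
        T=np.eye(4);T[:3,:3]=Ro.from_euler('xyz',rot).as_matrix();T[:3,3]=eef
        W=np.linalg.inv(T@ci['mount']);R,t=W[:3,:3],W[:3,3]
    else: R,t=ci['R'],ci['t']
    c=P@R.T+t; p=c@K.T
    return p[:,:2]/p[:,2:]
def place(q,L):
    c,s=np.cos(q[2]),np.sin(q[2]); L=np.array(L,float)
    return np.c_[q[0]+c*L[:,0]-s*L[:,1],q[1]+s*L[:,0]+c*L[:,1],L[:,2]]
def fit(views,q0):
    # views: list of (ci,localpts,pixels,eef,rot)
    f=lambda q:np.concatenate([(proj(v[0],place(q,v[1]),*v[3:])-np.array(v[2])).ravel() for v in views])
    return least_squares(f,q0,x_scale=[1,1,.01])
E
python3 - <<'E'
from h import *
from cell import env
ct=env.camera_info('top');cs=env.camera_info('scene')
o=np.array([190,170]);g=lambda a:((np.array(a)+.5)/4.7+o-.5)
h=lambda a:((np.array(a)+.5)/4.2+[200,170]-.5)
railT=(ct,[(10,130,45),(10,-130,45),(-10,-130,45),(-10,130,45)],g([(50,480),(497,403),(502,432),(63,515)]))
brT=(ct,[(45,130,3),(45,-130,3),(0,-130,0),(0,130,0)],g([(312,137),(740,60),(756,133),(323,210)]))
brS=(cs,[(45,130,3),(45,-130,3),(0,113,42),(0,77,42),(0,-77,42),(0,-113,42)],h([(345,255),(38,118),(363,155),(318,143),(134,67),(95,55)]))
railS=(cs,[(10,130,0),(10,-130,45),(-10,-130,45),(-10,130,45),(10,130,45),(10,-130,0)],h([(750,226),(405,47),(418,38),(768,160),(752,172),(403,97)]))
for n,v in [('railT',[railT]),('railS',[railS]),('brT',[brT]),('brS',[brS]),('rail',[railT,railS]),('br',[brT,brS])]:
    r=fit(v,[600,0,.15]); print(n,r.x,np.abs(r.fun).max(), r.fun.round(1))
for p in [(113,215),(428,206),(330,140),(228,145),(270,100)]:pass
E
```

```text
railT [444.241  76.742   0.15 ] 1.6270286670968233 [-0.1  0.2  0.7 -0.8  1.   0.4 -1.6  0.2]
railS [443.364  79.365   0.14 ] 1.694972442640676 [-0.9  1.7 -0.7 -1.   0.2 -1.5  0.8 -0.6  1.2 -0.1 -0.7  0.7]
brT [607.452 -80.124   0.151] 0.2696810482004821 [-0.2 -0.2  0.2 -0.2 -0.3  0.2  0.3  0.2]
brS [607.146 -77.168   0.154] 1.1712798004933802 [-0.2  0.3 -0.8  0.2  0.7  1.   0.2 -0.6  0.1 -0.2 -0.  -1.2]
rail [443.532  78.186   0.146] 2.208495648322497 [-0.6  0.3  0.2 -0.3  0.5  0.9 -2.2  0.3 -1.2  1.4 -1.2 -1.  -0.3 -1.6
  0.5 -0.9  0.9 -0.4 -1.2  0.6]
br [606.841 -78.758   0.152] 1.4362512870361854 [-0.7  0.1 -0.3  0.  -0.7  0.3 -0.2  0.5 -0.7  0.  -1.  -0.1  0.3  0.8
 -0.2 -0.9 -0.2 -0.5 -0.2 -1.4]
```

Emit:
jog_arm(series=[{"dx": 0.013,"dy": 0.016,"rz": 2},{"dx": 0.027,"dy": 0.033,"rz": 4.6},{"dx": 0.027,"dy": 0.033,"rz": 4.6},{"dx": 0.027,"dy": 0.033,"rz": 4.6},{"dx": 0.027,"dy": 0.033,"rz": 4.6},{"dx": 0.027,"dy": 0.033,"rz": 4.6},{"dx": 0.027,"dy": 0.033,"rz": 4.6},{"dx": 0.027,"dy": 0.033,"rz": 4.6},{"dx": 0.027,"dy": 0.033,"rz": 4.6},{"dx": 0.013,"dy": 0.037,"rz": 4.6},{"dx": 0.003,"dy": 0.042,"rz": 4.6},{"dx": 0.003,"dy": 0.042,"rz": 4.6}])

```text
$.series[0]: bad value
```

Emit:
jog_arm(series=[{"dx": 0.003,"dy": 0.042,"rz": 4.6},{"dx": 0.003,"dy": 0.042,"rz": 4.6},{"dx": 0.003,"dy": 0.042,"rz": 4.6},{"dx": 0.003,"dy": 0.042,"rz": 4.6},{"dx": 0.003,"dy": 0.042,"rz": 4.6},{"dx": 0.001,"dy": 0.042,"rz": 4.6},{"dx": 0,"dy": 0.026,"rz": 3},{"dx": 0,"dy": 0.014},{"dx": 0},{"dx": 0}])

```text
$.series[0]: bad value
```

```bash
python3 - <<'E'
from h import *
from cell import env
s=env.state();print(s['t'],s['eef_pos'],s['tcp_rot'],s['ft_force'],s['qvel'])
im=env.read_camera('wrist');cv2.imwrite('pics/c_wrist.png',im[:,:,::-1])
E
```

```text
0.15 [ 178.002 -598.915  187.591] [-1.571  0.001 -1.282] [ 0.069  0.014 -0.41 ] [ 0.001 -0.002 -0.002 -0.001  0.001  0.   ]
```

View pics/c_wrist.png

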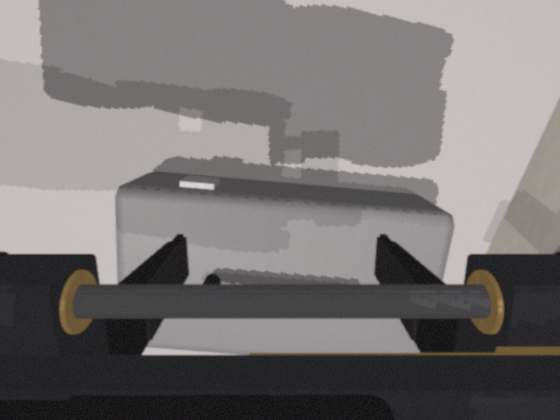

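Emit:
jog_arm(series=[{"dx": 0.013,"dy": 0.016,"dz": 0.0,"rx": 0.0,"ry": 0.0,"rz": 2.0,"gripper": 1.0}])

```text
t: 0.3
eef_pos: [190.3, -583.8, 187.6]
tcp_rot: [-1.571, -0.0, -1.248]
ft_force: [-0.0, 0.1, 0.3]
opening: 1.004
```

All seven numbers are needed in each row.

Emit:
jog_arm(series=[{"dx": 0.027,"dy": 0.033,"dz": 0,"rx": 0,"ry": 0,"rz": 4.6,"gripper": 1},{"dx": 0.027,"dy": 0.033,"dz": 0,"rx": 0,"ry": 0,"rz": 4.6,"gripper": 1},{"dx": 0.027,"dy": 0.033,"dz": 0,"rx": 0,"ry": 0,"rz": 4.6,"gripper": 1},{"dx": 0.027,"dy": 0.033,"dz": 0,"rx": 0,"ry": 0,"rz": 4.6,"gripper": 1},{"dx": 0.027,"dy": 0.033,"dz": 0,"rx": 0,"ry": 0,"rz": 4.6,"gripper": 1},{"dx": 0.027,"dy": 0.033,"dz": 0,"rx": 0,"ry": 0,"rz": 4.6,"gripper": 1},{"dx": 0.027,"dy": 0.033,"dz": 0,"rx": 0,"ry": 0,"rz": 4.6,"gripper": 1},{"dx": 0.027,"dy": 0.033,"dz": 0,"rx": 0,"ry": 0,"rz": 4.6,"gripper": 1},{"dx": 0.013,"dy": 0.037,"dz": 0,"rx": 0,"ry": 0,"rz": 4.6,"gripper": 1},{"dx": 0.003,"dy": 0.042,"dz": 0,"rx": 0,"ry": 0,"rz": 4.6,"gripper": 1},{"dx": 0.003,"dy": 0.042,"dz": 0,"rx": 0,"ry": 0,"rz": 4.6,"gripper": 1},{"dx": 0.003,"dy": 0.042,"dz": 0,"rx": 0,"ry": 0,"rz": 4.6,"gripper": 1}])

```text
t: 1.5
eef_pos: [428.5, -153.6, 188.0]
tcp_rot: [-1.571, -0.0, -0.279]
ft_force: [0.2, -0.4, 0.5]
opening: 1.0
```

Emit:
jog_arm(series=[{"dx": 0.003,"dy": 0.042,"dz": 0,"rx": 0,"ry": 0,"rz": 4.6,"gripper": 1},{"dx": 0.003,"dy": 0.042,"dz": 0,"rx": 0,"ry": 0,"rz": 4.6,"gripper": 1},{"dx": 0.003,"dy": 0.042,"dz": 0,"rx": 0,"ry": 0,"rz": 4.6,"gripper": 1},{"dx": 0.003,"dy": 0.042,"dz": 0,"rx": 0,"ry": 0,"rz": 4.6,"gripper": 1},{"dx": 0,"dy": 0.03,"dz": 0,"rx": 0,"ry": 0,"rz": 4.6,"gripper": 1},{"dx": 0,"dy": 0.016,"dz": 0,"rx": 0,"ry": 0,"rz": 2.5,"gripper": 1},{"dx": 0,"dy": 0,"dz": 0,"rx": 0,"ry": 0,"rz": 0,"gripper": 1},{"dx": 0,"dy": 0,"dz": 0,"rx": 0,"ry": 0,"rz": 0,"gripper": 1}])

```text
t: 2.3
eef_pos: [440.6, 58.1, 188.1]
tcp_rot: [-1.571, -0.0, 0.162]
ft_force: [1.1, 0.3, -0.1]
opening: 1.0
```

```bash
python3 - <<'E'
from h import *
from cell import env
s=env.state();print(s['t'],s['eef_pos'],s['tcp_rot'],s['ft_force'],s['qvel'])
im=env.read_camera('wrist');cv2.imwrite('pics/d_wrist.png',im[:,:,::-1])
E
```

```text
2.3 [440.596  58.109 188.079] [-1.571 -0.     0.162] [ 1.09   0.275 -0.092] [-0.029  0.002 -0.004 -0.002  0.    -0.   ]
```

View pics/d_wrist.png

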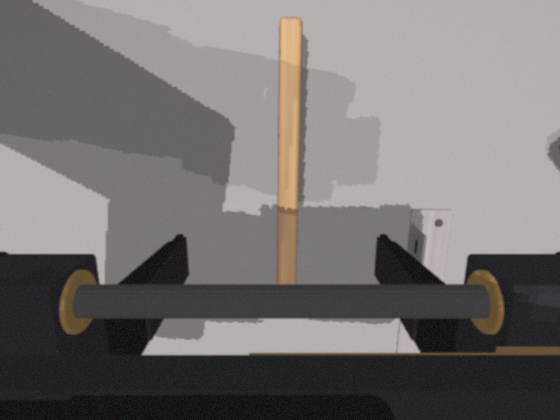

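```bash
python3 - <<'E'
from h import *
from cell import env
cw=env.camera_info('wrist'); im=cv2.imread('pics/d_wrist.png')
E=np.array([440.596,58.109,188.079]);r=[-1.571,0,.162]
for q,n in [([444,77.5,.148],'r'),]:
    print(proj(cw,place(q,[(-10,130,45),(10,130,45),(-10,130,0),(10,130,0),(-10,-60,45),(10,-60,45),(-10,0,45),(10,0,45)]),E,r))
q=[607,-79,.152]
print(proj(cw,place(q,[(0,130,3),(45,130,3),(0,113,42),(0,77,42),(3,113,42),(3,113,3)]),E,r))
c=im[0:60,255:325];cv2.imwrite('pics/d1.png',cv2.resize(c,None,fx=8,fy=8,interpolation=cv2.INTER_NEAREST))
c=im[195:300,385:465];cv2.imwrite('pics/d2.png',cv2.resize(c,None,fx=5.5,fy=5.5,interpolation=cv2.INTER_NEAREST))
hsv=cv2.cvtColor(im,cv2.COLOR_BGR2HSV)
for row in (25,60,100,150,190,230,270):
    m=np.where((hsv[row,250:330,1]>70))[0]+250; print(row,m.min(),m.max())
E
```

```text
[[278.865  18.583]
 [302.114  18.931]
 [279.206  30.025]
 [299.587  30.328]
 [276.526 228.669]
 [296.65  228.942]
 [277.194 168.7  ]
 [298.21  168.993]]
[[411.38  208.77 ]
 [452.27  209.172]
 [423.19  235.221]
 [419.363 268.232]
 [426.168 235.25 ]
 [412.527 223.553]]
25 280 301
60 279 300
100 279 300
150 278 298
190 278 297
230 278 296
270 277 295
```

View pics/d1.png

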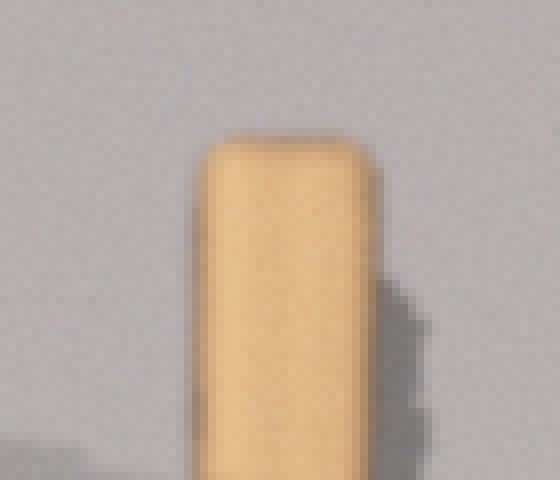

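View pics/d2.png

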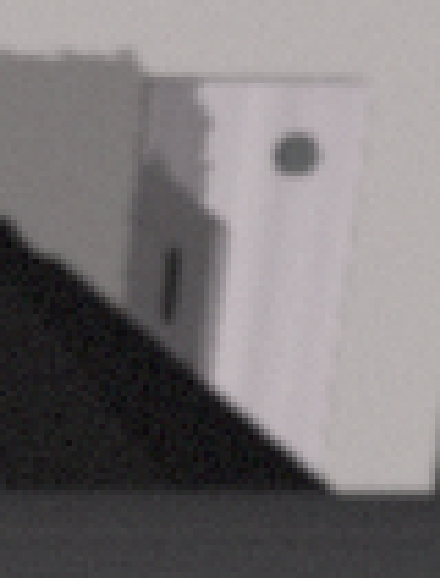

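Emit:
jog_arm(series=[{"dx": 0.0034,"dy": 0.0204,"dz": -0.02,"rx": 0,"ry": 0,"rz": -0.8,"gripper": 1},{"dx": 0,"dy": 0,"dz": -0.04,"rx": 0,"ry": 0,"rz": 0,"gripper": 1},{"dx": 0,"dy": 0,"dz": -0.04,"rx": 0,"ry": 0,"rz": 0,"gripper": 1},{"dx": 0,"dy": 0,"dz": -0.04,"rx": 0,"ry": 0,"rz": 0,"gripper": 1},{"dx": 0,"dy": 0,"dz": -0.02,"rx": 0,"ry": 0,"rz": 0,"gripper": 1},{"dx": 0,"dy": 0,"dz": -0.007,"rx": 0,"ry": 0,"rz": 0,"gripper": 1},{"dx": 0,"dy": 0,"dz": 0,"rx": 0,"ry": 0,"rz": 0,"gripper": 0.5},{"dx": 0,"dy": 0,"dz": 0,"rx": 0,"ry": 0,"rz": 0,"gripper": 0},{"dx": 0,"dy": 0,"dz": 0,"rx": 0,"ry": 0,"rz": 0,"gripper": 0},{"dx": 0,"dy": 0,"dz": 0,"rx": 0,"ry": 0,"rz": 0,"gripper": 0}])

```text
t: 3.35
eef_pos: [444.9, 78.3, 22.0]
tcp_rot: [-1.571, -0.002, 0.147]
ft_force: [0.9, 0.5, -0.4]
opening: 0.721
```

Emit:
jog_arm(series=[{"dx": 0,"dy": 0,"dz": 0,"rx": 0,"ry": 0,"rz": 0,"gripper": 0},{"dx": 0,"dy": 0,"dz": 0,"rx": 0,"ry": 0,"rz": 0,"gripper": 0},{"dx": 0,"dy": 0,"dz": 0,"rx": 0,"ry": 0,"rz": 0,"gripper": 0},{"dx": 0,"dy": 0,"dz": 0,"rx": 0,"ry": 0,"rz": 0,"gripper": 0}])

```text
t: 3.75
eef_pos: [444.4, 78.3, 21.1]
tcp_rot: [-1.571, -0.0, 0.147]
ft_force: [-0.2, -0.1, 0.8]
opening: 0.382
```

```bash
python3 - <<'E'
from h import *
from cell import env
s=env.state();print(s['t'],s['eef_pos'],s['tcp_rot'],s['ft_force'],s['moment'],s['opening'])
for n in('wrist','top'):
  im=env.read_camera(n);cv2.imwrite(f'pics/e_{n}.png',im[:,:,::-1])
E
```

```text
3.75 [444.441  78.303  21.097] [-1.571 -0.     0.147] [-0.229 -0.143  0.789] [-0.051 -0.15  -0.05 ] 0.38230796848249
```

View pics/e_wrist.png

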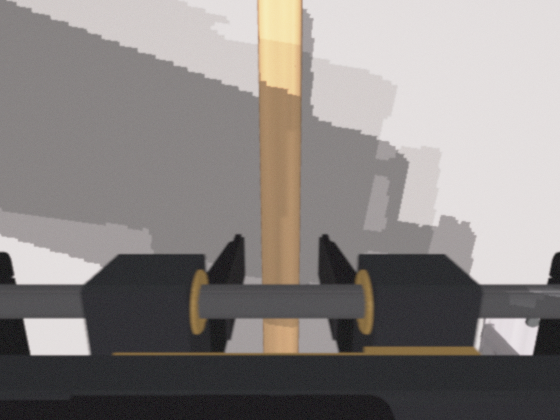

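Rail is centred between fingers (column ~280); fingers still closing. Close on.

Emit:
jog_arm(series=[{"dx": 0,"dy": 0,"dz": 0,"rx": 0,"ry": 0,"rz": 0,"gripper": 0},{"dx": 0,"dy": 0,"dz": 0,"rx": 0,"ry": 0,"rz": 0,"gripper": 0},{"dx": 0,"dy": 0,"dz": 0,"rx": 0,"ry": 0,"rz": 0,"gripper": 0},{"dx": 0,"dy": 0,"dz": 0,"rx": 0,"ry": 0,"rz": 0,"gripper": 0},{"dx": 0,"dy": 0,"dz": 0,"rx": 0,"ry": 0,"rz": 0,"gripper": 0},{"dx": 0,"dy": 0,"dz": 0,"rx": 0,"ry": 0,"rz": 0,"gripper": 0}])

```text
t: 4.45
eef_pos: [444.4, 78.3, 21.1]
tcp_rot: [-1.571, -0.0, 0.147]
ft_force: [0.2, 0.5, 0.3]
opening: 0.002
```

```bash
python3 - <<'E'
from h import *
from cell import env
s=env.state();print(s['t'],s['eef_pos'],s['tcp_rot'],s['ft_force'],s['moment'],s['opening'])
a=[]
for n in('wrist','scene'):
  im=env.read_camera(n);a.append(im[:,:,::-1])
cv2.imwrite('pics/f_w.png',a[0]);cv2.imwrite('pics/f_s.png',a[1])
E
```

```text
4.45 [444.388  78.268  21.057] [-1.571 -0.     0.147] [0.219 0.502 0.283] [-0.041 -0.077  0.003] 0.001739485945728627
```

View pics/f_w.png

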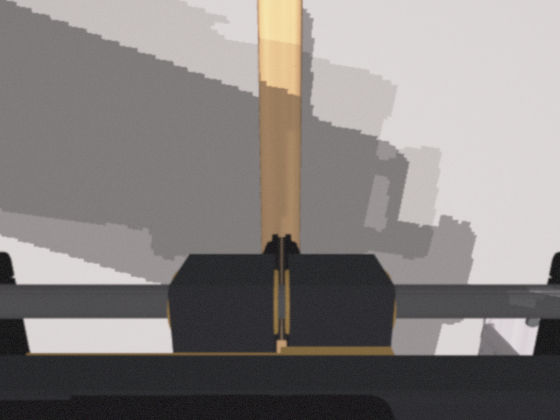

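View pics/f_s.png

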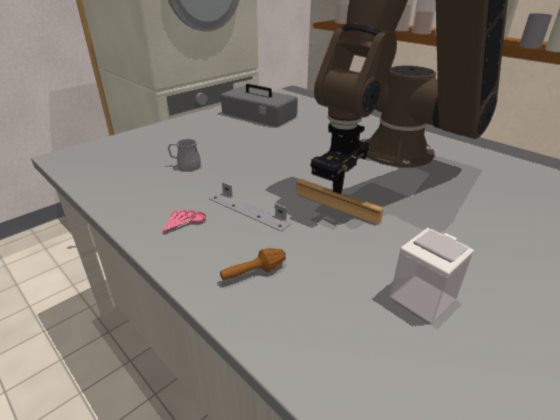

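```bash
python3 - <<'E'
from h import *
from cell import env
cw=env.camera_info('wrist');M=np.linalg.inv(cw['mount'])
for P in [(x,y,z) for x in (0,47.5,20) for y in (-60,-30,-8,11) for z in(-10,10)]:
    c=M[:3,:3]@np.array(P)+M[:3,3];p=cw['camera_matrix']@c;print(P,p[:2]/p[2])
a=cv2.imread('pics/f_s.png')[110:230,280:400];cv2.imwrite('pics/f_s2.png',cv2.resize(a,None,fx=5,fy=5,interpolation=cv2.INTER_CUBIC))
a=cv2.imread('pics/f_w.png')[200:370,210:350];cv2.imwrite('pics/f_w2.png',cv2.resize(a,None,fx=3.5,fy=3.5,interpolation=cv2.INTER_CUBIC))
E
```

```text
(0, -60, -10) [279.979 309.498]
(0, -60, 10) [279.931 266.005]
(0, -30, -10) [280.241 277.898]
(0, -30, 10) [280.209 240.638]
(0, -8, -10) [280.386 260.461]
(0, -8, 10) [280.361 226.757]
(0, 11, -10) [280.489 248.097]
(0, 11, 10) [280.468 216.965]
(47.5, -60, -10) [391.703 309.554]
(47.5, -60, 10) [395.474 266.047]
(47.5, -30, -10) [374.14  277.936]
(47.5, -30, 10) [376.79  240.665]
(47.5, -8, -10) [364.449 260.49 ]
(47.5, -8, 10) [366.567 226.777]
(47.5, 11, -10) [357.578 248.12 ]
(47.5, 11, 10) [359.356 216.981]
(20, -60, -10) [327.011 309.522]
(20, -60, 10) [328.57  266.022]
(20, -30, -10) [319.771 277.914]
(20, -30, 10) [320.867 240.649]
(20, -8, -10) [315.775 260.473]
(20, -8, 10) [316.653 226.766]
(20, 11, -10) [312.943 248.106]
(20, 11, 10) [313.679 216.972]
```

View pics/f_s2.png

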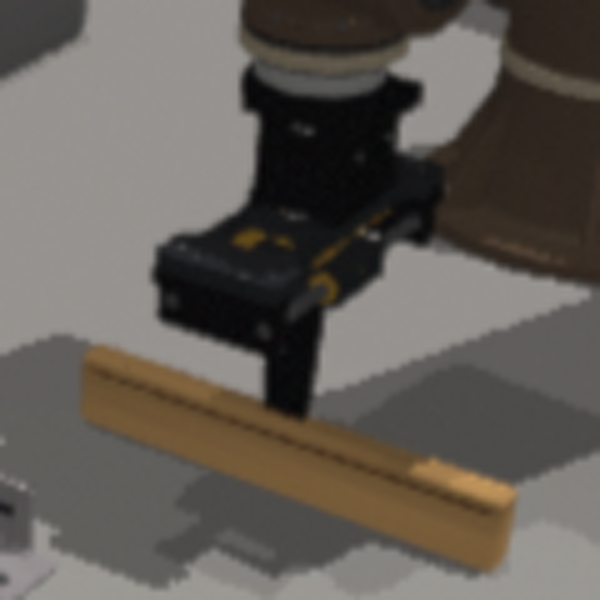

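View pics/f_w2.png

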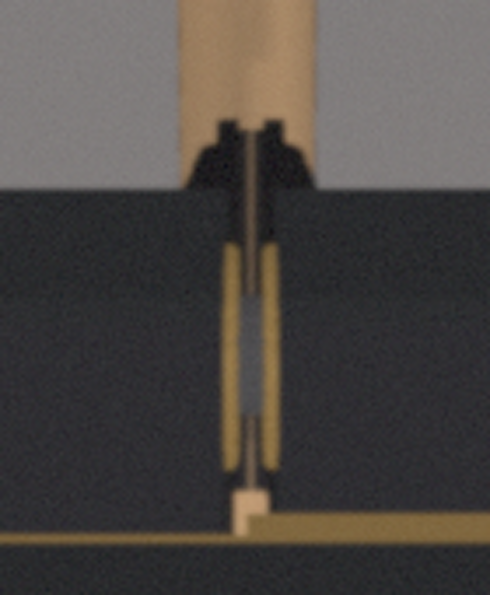

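```bash
python3 - <<'E'
from h import *
from cell import env
cs=env.camera_info('scene')
E=np.array([444.4,78.3,0])
for z in (10,21,29,45,55): print(z,proj(cs,np.array([E+[0,0,z]])))
# shut finger outline at heights
q=[444,78.3,.147]
print(proj(cs,place(q,[(-10,130,45),(10,130,45),(10,130,0),(10,-130,45),(10,-130,0),(-10,-130,45)])))
E
```

```text
10 [[335.135 203.627]]
21 [[335.475 200.217]]
29 [[335.725 197.712]]
45 [[336.232 192.64 ]]
55 [[336.552 189.426]]
[[382.906 206.86 ]
 [379.521 210.271]
 [376.952 224.909]
 [294.728 179.841]
 [294.3   193.436]
 [298.721 177.193]]
```

Emit:
jog_arm(series=[{"dx": 0,"dy": 0,"dz": 0.02,"rx": 0,"ry": 0,"rz": 0,"gripper": 0},{"dx": 0,"dy": 0,"dz": 0.04,"rx": 0,"ry": 0,"rz": 0,"gripper": 0},{"dx": 0,"dy": 0,"dz": 0,"rx": 0,"ry": 0,"rz": 0,"gripper": 0},{"dx": 0,"dy": 0,"dz": 0,"rx": 0,"ry": 0,"rz": 0,"gripper": 0.4}])

```text
t: 4.95
eef_pos: [444.7, 78.3, 81.6]
tcp_rot: [-1.571, -0.002, 0.147]
ft_force: [-1.0, 0.4, -0.3]
opening: 0.045
```

```bash
python3 - <<'E'
from h import *
from cell import env
s=env.state();print(s['t'],s['eef_pos'],s['tcp_rot'],s['ft_force'],s['moment'],s['opening'])
cs=env.camera_info('scene')
im=env.read_camera('scene')[:,:,::-1]
for z in (50,70,81,90,100,110,120):print(z,(proj(cs,np.array([[*s['eef_pos'][:2],z]]))-[280,110]).round(1)*5)
cv2.imwrite('pics/g_s.png',cv2.resize(im[110:230,280:400],None,fx=5,fy=5,interpolation=cv2.INTER_CUBIC))
im=env.read_camera('wrist')[:,:,::-1];cv2.imwrite('pics/g_w.png',im)
E
```

```text
4.95 [444.73   78.299  81.577] [-1.571 -0.002  0.147] [-1.027  0.417 -0.306] [ 0.016 -0.118 -0.069] 0.045219596245256344
50 [[281.5 405.5]]
70 [[285. 373.]]
81 [[286.5 355. ]]
90 [[288. 340.]]
100 [[290. 323.]]
110 [[291.5 306. ]]
120 [[293.  288.5]]
```

View pics/g_s.png

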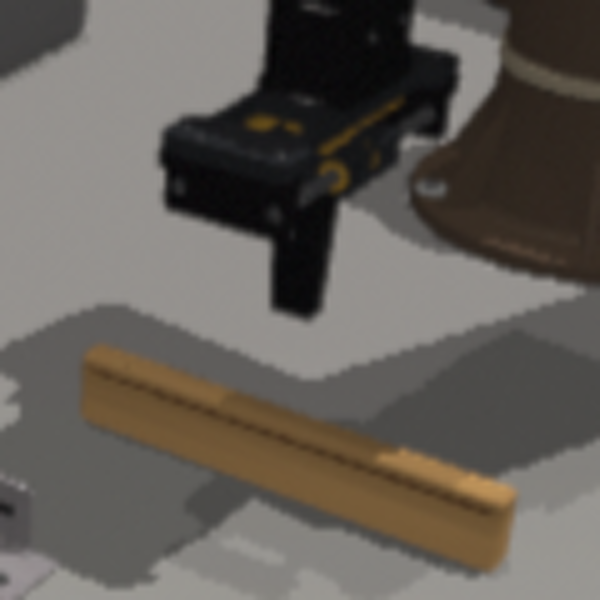

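View pics/g_w.png

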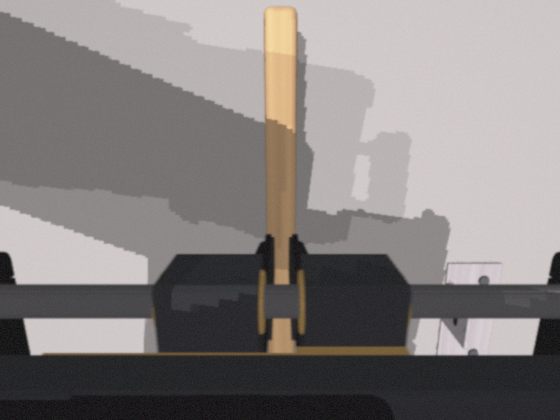

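The pictures show the fingertips about 24 mm behind the reported TCP (tip at z≈105 when the TCP reads 81.6), not 11 mm ahead as stated, so they closed just above the rail. I'll correct for this with a lower TCP target (about −14).

Emit:
jog_arm(series=[{"dx": 0,"dy": 0,"dz": 0,"rx": 0,"ry": 0,"rz": 0,"gripper": 0.8},{"dx": 0,"dy": 0,"dz": 0,"rx": 0,"ry": 0,"rz": 0,"gripper": 0.8},{"dx": 0,"dy": 0,"dz": 0,"rx": 0,"ry": 0,"rz": 0,"gripper": 0.8},{"dx": 0,"dy": 0,"dz": 0,"rx": 0,"ry": 0,"rz": 0,"gripper": 0.8},{"dx": 0,"dy": 0,"dz": 0,"rx": 0,"ry": 0,"rz": 0,"gripper": 0.8},{"dx": 0,"dy": 0,"dz": 0,"rx": 0,"ry": 0,"rz": 0,"gripper": 0.8},{"dx": 0,"dy": 0,"dz": 0,"rx": 0,"ry": 0,"rz": 0,"gripper": 0.8},{"dx": 0,"dy": 0,"dz": 0,"rx": 0,"ry": 0,"rz": 0,"gripper": 0.8}])

```text
t: 5.85
eef_pos: [444.5, 78.3, 81.1]
tcp_rot: [-1.571, -0.0, 0.147]
ft_force: [0.1, 0.6, 0.2]
opening: 0.774
```

Emit:
jog_arm(series=[{"dx": 0,"dy": 0,"dz": -0.02,"rx": 0,"ry": 0,"rz": 0,"gripper": 0.8},{"dx": 0,"dy": 0,"dz": -0.02,"rx": 0,"ry": 0,"rz": 0,"gripper": 0.8},{"dx": 0,"dy": 0,"dz": -0.02,"rx": 0,"ry": 0,"rz": 0,"gripper": 0.8},{"dx": 0,"dy": 0,"dz": -0.02,"rx": 0,"ry": 0,"rz": 0,"gripper": 0.8},{"dx": 0,"dy": 0,"dz": -0.01,"rx": 0,"ry": 0,"rz": 0,"gripper": 0.8},{"dx": 0,"dy": 0,"dz": -0.005,"rx": 0,"ry": 0,"rz": 0,"gripper": 0.8},{"dx": 0,"dy": 0,"dz": 0,"rx": 0,"ry": 0,"rz": 0,"gripper": 0.8},{"dx": 0,"dy": 0,"dz": 0,"rx": 0,"ry": 0,"rz": 0,"gripper": 0.8}])

```text
t: 6.65
eef_pos: [444.7, 78.3, -13.4]
tcp_rot: [-1.571, -0.001, 0.147]
ft_force: [1.7, -0.0, 0.4]
opening: 0.798
```

```bash
python3 - <<'E'
from h import *
from cell import env
s=env.state();print(s['t'],s['eef_pos'],s['tcp_rot'],s['ft_force'],s['moment'],s['opening'])
im=env.read_camera('scene')[:,:,::-1]
a=cv2.resize(im[110:230,280:400],None,fx=3.3,fy=3.3,interpolation=cv2.INTER_CUBIC)
im=env.read_camera('wrist')[:,:,::-1];b=cv2.resize(im,(528,396))[:,60:440]
cv2.imwrite('pics/h.png',np.hstack([a,b]))
E
```

```text
6.65 [444.71   78.297 -13.404] [-1.571 -0.001  0.147] [ 1.735 -0.018  0.395] [-0.026 -0.153  0.01 ] 0.7975336571968855
```

View pics/h.png

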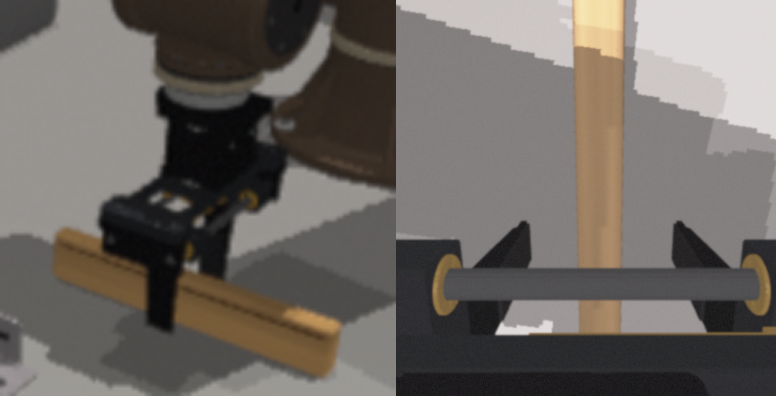

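The fingers now straddle the rail: near finger tip at about (160,328) in the left panel, in front of the rail face and above the ledge. Close.

Emit:
jog_arm(series=[{"dx": 0,"dy": 0,"dz": 0,"rx": 0,"ry": 0,"rz": 0,"gripper": 0},{"dx": 0,"dy": 0,"dz": 0,"rx": 0,"ry": 0,"rz": 0,"gripper": 0},{"dx": 0,"dy": 0,"dz": 0,"rx": 0,"ry": 0,"rz": 0,"gripper": 0},{"dx": 0,"dy": 0,"dz": 0,"rx": 0,"ry": 0,"rz": 0,"gripper": 0},{"dx": 0,"dy": 0,"dz": 0,"rx": 0,"ry": 0,"rz": 0,"gripper": 0},{"dx": 0,"dy": 0,"dz": 0,"rx": 0,"ry": 0,"rz": 0,"gripper": 0},{"dx": 0,"dy": 0,"dz": 0,"rx": 0,"ry": 0,"rz": 0,"gripper": 0},{"dx": 0,"dy": 0,"dz": 0,"rx": 0,"ry": 0,"rz": 0,"gripper": 0},{"dx": 0,"dy": 0,"dz": 0,"rx": 0,"ry": 0,"rz": 0,"gripper": 0},{"dx": 0,"dy": 0,"dz": 0,"rx": 0,"ry": 0,"rz": 0,"gripper": 0},{"dx": 0,"dy": 0,"dz": 0,"rx": 0,"ry": 0,"rz": 0,"gripper": 0},{"dx": 0,"dy": 0,"dz": 0,"rx": 0,"ry": 0,"rz": 0,"gripper": 0}])

```text
t: 7.95
eef_pos: [444.3, 78.2, -14.0]
tcp_rot: [-1.571, 0.0, 0.147]
ft_force: [-0.5, 0.3, -0.0]
opening: 0.212
```

```bash
python3 - <<'E'
from h import *
from cell import env
s=env.state();print(s['t'],s['eef_pos'],s['tcp_rot'],s['ft_force'],s['moment'],s['opening'])
E
```

```text
7.95 [444.332  78.246 -13.99 ] [-1.571  0.     0.147] [-0.537  0.334 -0.015] [-0.014 -0.005 -0.077] 0.21181316473718856
```

Emit:
jog_arm(series=[{"dx": 0,"dy": 0,"dz": 0.01,"rx": 0,"ry": 0,"rz": 0,"gripper": 0},{"dx": 0,"dy": 0,"dz": 0.01,"rx": 0,"ry": 0,"rz": 0,"gripper": 0},{"dx": 0.01,"dy": -0.011,"dz": 0,"rx": 0,"ry": 0,"rz": 0.3,"gripper": 0},{"dx": 0.02,"dy": -0.023,"dz": 0,"rx": 0,"ry": 0,"rz": 0,"gripper": 0},{"dx": 0.02,"dy": -0.023,"dz": 0,"rx": 0,"ry": 0,"rz": 0,"gripper": 0},{"dx": 0.02,"dy": -0.023,"dz": 0,"rx": 0,"ry": 0,"rz": 0,"gripper": 0},{"dx": 0.02,"dy": -0.023,"dz": 0,"rx": 0,"ry": 0,"rz": 0,"gripper": 0},{"dx": 0.02,"dy": -0.023,"dz": 0,"rx": 0,"ry": 0,"rz": 0,"gripper": 0},{"dx": 0.015,"dy": -0.02,"dz": 0,"rx": 0,"ry": 0,"rz": 0,"gripper": 0},{"dx": 0.008,"dy": -0.01,"dz": 0,"rx": 0,"ry": 0,"rz": 0,"gripper": 0},{"dx": 0.005,"dy": -0.005,"dz": 0,"rx": 0,"ry": 0,"rz": 0,"gripper": 0},{"dx": 0,"dy": 0,"dz": 0,"rx": 0,"ry": 0,"rz": 0,"gripper": 0}])

```text
t: 9.15
eef_pos: [582.5, -83.0, 6.0]
tcp_rot: [-1.571, -0.0, 0.152]
ft_force: [0.2, -0.6, -1.9]
opening: 0.211
```

Emit:
jog_arm(series=[{"dx": 0,"dy": 0,"dz": 0,"rx": 0,"ry": 0,"rz": 0,"gripper": 0},{"dx": 0,"dy": 0,"dz": 0,"rx": 0,"ry": 0,"rz": 0,"gripper": 0}])

```text
t: 9.35
eef_pos: [581.9, -81.9, 6.1]
tcp_rot: [-1.571, 0.0, 0.154]
ft_force: [0.2, -0.5, -1.7]
opening: 0.212
```

```bash
python3 - <<'E'
from h import *
from cell import env
s=env.state();print(s['t'],s['eef_pos'],s['tcp_rot'],s['ft_force'],s['moment'],s['opening'])
for n in('wrist','top','scene'):
  im=env.read_camera(n)[:,:,::-1];cv2.imwrite(f'pics/i_{n}.png',im)
im=cv2.imread('pics/i_top.png')[170:250,230:370];a=cv2.resize(im,None,fx=5.5,fy=5.5,interpolation=cv2.INTER_CUBIC);cv2.imwrite('pics/i_t2.png',a)
im=cv2.imread('pics/i_scene.png')[130:250,190:330];a=cv2.resize(im,None,fx=5,fy=5,interpolation=cv2.INTER_CUBIC);cv2.imwrite('pics/i_s2.png',a)
E
```

```text
9.35 [581.873 -81.903   6.093] [-1.571  0.     0.154] [ 0.191 -0.47  -1.677] [-0.065 -0.078  0.055] 0.21152497500922235
```

View pics/i_wrist.png

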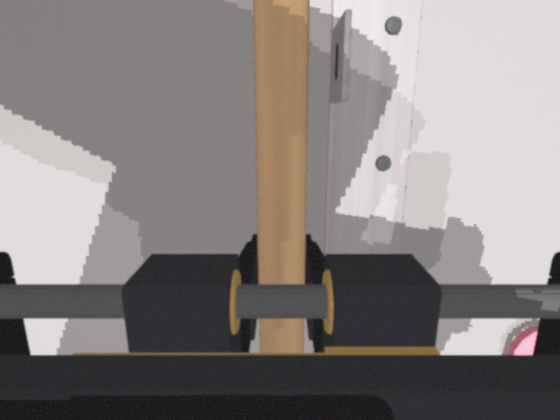

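View pics/i_t2.png

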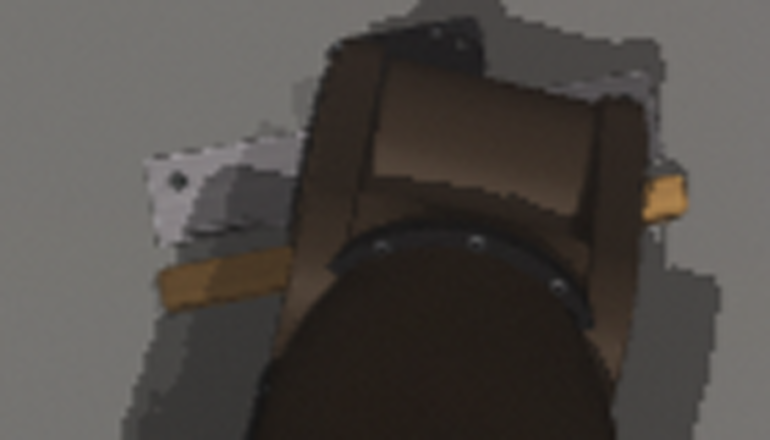

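View pics/i_s2.png

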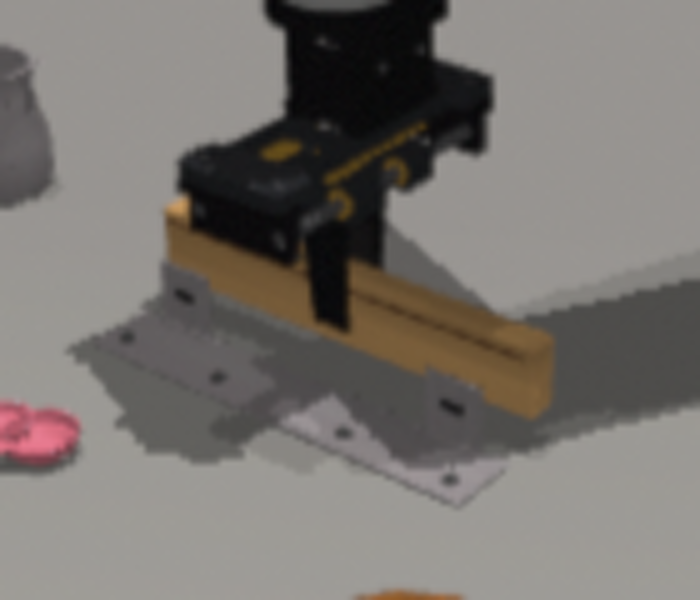

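```bash
python3 - <<'E'
from h import *
from cell import env
ct=env.camera_info('top');cs=env.camera_info('scene')
g=lambda a:((np.array(a)+.5)/5.5+[230,170]-.5)
h=lambda a:((np.array(a)+.5)/5+[190,130]-.5)
T=(ct,[(10,130,65),(-10,130,65),(10,-130,65),(-10,-130,65)],g([(158,268),(166,310),(686,175),(690,218)]))
S=(cs,[(10,130,20),(10,130,65),(-10,130,65),(10,-130,65),(-10,-130,65)],h([(530,418),(530,352),(552,334),(165,220),(180,200)]))
for v in ([T],[S],[T,S]):
    r=fit(v,[582,-82,.15]);print(r.x,r.fun.round(1))
B=(ct,[(45,130,3),(0,130,3)],g([(147,160),(158,245)])); print(fit([B],[607,-79,.15]).x)
BS=(cs,[(45,130,3),(0,113,42),(0,77,42),(0,-77,42),(0,-113,42),(0,113,0)],h([(458,507),(480,378),(428,368),(212,280),(163,265),(480,433)])); r=fit([BS],[607,-79,.15]);print(r.x,r.fun.round(1))
q=[582,-82.6,.152]
print(proj(ct,place(q,T[1])),T[2])
E
```

```text
[580.747 -81.81    0.147] [-0.2  0.1 -0.3 -0.1 -0.1  0.2  0.6 -0.3]
[584.081 -78.631   0.159] [ 0.2  1.7  0.7  0.   0.7  0.3 -1.8 -2.3  0.  -0.9]
[581.531 -81.048   0.151] [-0.5  0.1 -0.6 -0.2 -0.4 -0.3  0.3 -0.7 -0.1  1.1  0.4 -0.6  0.5 -0.2
 -1.4 -3.1  0.5 -1.6]
[601.38  -80.297   0.103]
[605.04  -81.6     0.166] [ 0.2 -1.7  0.8  1.1 -0.1 -1.3 -1.  -1.  -0.7 -1.7  0.6  3.6]
[[258.449 218.247]
 [259.777 225.647]
 [354.448 200.88 ]
 [355.897 208.222]] [[258.318 218.318]
 [259.773 225.955]
 [354.318 201.409]
 [355.045 209.227]]
```

Emit:
jog_arm(series=[{"dx": 0,"dy": 0,"dz": -0.005,"rx": 0,"ry": 0,"rz": 0,"gripper": 0},{"dx": 0,"dy": 0,"dz": -0.005,"rx": 0,"ry": 0,"rz": 0,"gripper": 0},{"dx": 0,"dy": 0,"dz": -0.005,"rx": 0,"ry": 0,"rz": 0,"gripper": 0},{"dx": 0,"dy": 0,"dz": -0.003,"rx": 0,"ry": 0,"rz": 0,"gripper": 0},{"dx": 0,"dy": 0,"dz": 0,"rx": 0,"ry": 0,"rz": 0,"gripper": 0},{"dx": 0,"dy": 0,"dz": 0,"rx": 0,"ry": 0,"rz": 0,"gripper": 0},{"dx": 0,"dy": 0,"dz": 0,"rx": 0,"ry": 0,"rz": 0,"gripper": 0}])

```text
t: 10.2
eef_pos: [582.5, -82.7, -11.8]
tcp_rot: [-1.571, -0.0, 0.153]
ft_force: [0.5, -0.0, -1.7]
opening: 0.207
```

Emit:
jog_arm(series=[{"dx": 0,"dy": 0,"dz": -0.001,"rx": 0,"ry": 0,"rz": 0,"gripper": 0},{"dx": 0,"dy": 0,"dz": 0,"rx": 0,"ry": 0,"rz": 0,"gripper": 0}])

```text
t: 10.4
eef_pos: [582.4, -82.7, -12.9]
tcp_rot: [-1.571, -0.0, 0.153]
ft_force: [0.4, -0.0, -2.1]
opening: 0.209
```

Emit:
jog_arm(series=[{"dx": 0,"dy": 0,"dz": -0.001,"rx": 0,"ry": 0,"rz": 0,"gripper": 0},{"dx": 0,"dy": 0,"dz": 0,"rx": 0,"ry": 0,"rz": 0,"gripper": 0},{"dx": 0,"dy": 0,"dz": 0,"rx": 0,"ry": 0,"rz": 0,"gripper": 0}])

```text
t: 10.7
eef_pos: [582.4, -82.7, -14.0]
tcp_rot: [-1.571, -0.0, 0.153]
ft_force: [0.2, -0.1, -1.7]
opening: 0.21
```

```bash
python3 - <<'E'
from h import *
from cell import env
s=env.state();print(s['t'],s['eef_pos'],s['tcp_rot'],s['ft_force'],s['moment'],s['opening'])
n='wrist'
im=env.read_camera(n)[:,:,::-1];cv2.imwrite(f'pics/j_{n}.png',im)
ci=env.camera_info('wrist')
q=[607,-79,.152]
print(proj(ci,place(q,[(0,113,0),(0,113,42),(0,77,42),(0,77,3),(45,113,3),(45,60,3)]),s['eef_pos'],s['tcp_rot']))
q=[*s['eef_pos'][:2],s['tcp_rot'][2]]
print(proj(ci,place(q,[(10,110,45),(10,50,45),(-10,110,45),(-10,50,45)]),s['eef_pos'],s['tcp_rot']))
cv2.imwrite('pics/j2.png',cv2.resize(im[0:230,230:430],None,fx=2.6,fy=2.6,interpolation=cv2.INTER_CUBIC))
E
```

```text
10.7 [582.414 -82.733 -13.979] [-1.571 -0.     0.153] [ 0.165 -0.067 -1.741] [-0.079 -0.113 -0.042] 0.2100937507156611
[[334.05   18.825]
 [350.998 -11.088]
 [346.243  96.407]
 [332.11   99.682]
 [434.013  17.206]
 [422.388 135.742]]
[[308.741  -4.325]
 [305.751 169.028]
 [250.557  -4.296]
 [253.924 169.026]]
```

View pics/j2.png

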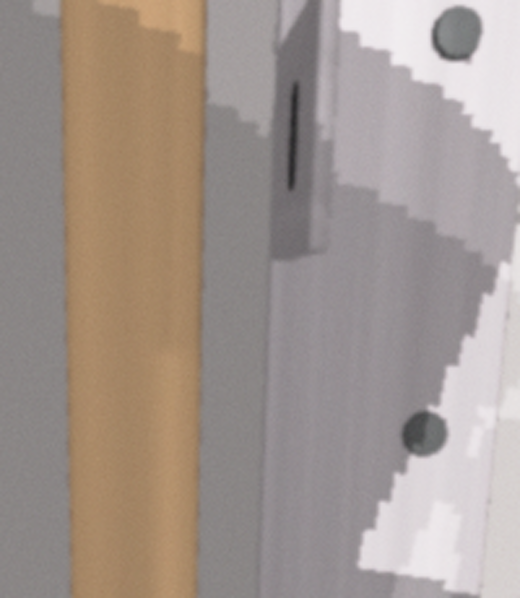

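Emit:
jog_arm(series=[{"dx": 0,"dy": 0,"dz": -0.0005,"rx": 0,"ry": 0,"rz": 0,"gripper": 0},{"dx": 0,"dy": 0,"dz": 0,"rx": 0,"ry": 0,"rz": 0,"gripper": 0},{"dx": 0,"dy": 0,"dz": 0,"rx": 0,"ry": 0,"rz": 0,"gripper": 0}])

```text
t: 11.05
eef_pos: [582.5, -82.7, -13.9]
tcp_rot: [-1.571, -0.0, 0.153]
ft_force: [-2.0, 1.2, 5.2]
opening: 0.211
```

Emit:
jog_arm(series=[{"dx": 0,"dy": 0,"dz": -0.0004,"rx": 0,"ry": 0,"rz": 0,"gripper": 0},{"dx": 0,"dy": 0,"dz": 0,"rx": 0,"ry": 0,"rz": 0,"gripper": 0},{"dx": 0,"dy": 0,"dz": 0,"rx": 0,"ry": 0,"rz": 0,"gripper": 0}])

```text
t: 11.35
eef_pos: [582.5, -82.8, -13.9]
tcp_rot: [-1.571, -0.001, 0.153]
ft_force: [-3.2, 0.7, 9.9]
opening: 0.206
```

Emit:
jog_arm(series=[{"dx": 0,"dy": 0,"dz": 0.0008,"rx": 0,"ry": 0,"rz": 0,"gripper": 0},{"dx": 0.00198,"dy": 0.0003,"dz": 0,"rx": 0,"ry": 0,"rz": 0,"gripper": 0},{"dx": 0.00198,"dy": 0.0003,"dz": 0,"rx": 0,"ry": 0,"rz": 0,"gripper": 0},{"dx": 0.00198,"dy": 0.0003,"dz": 0,"rx": 0,"ry": 0,"rz": 0,"gripper": 0},{"dx": 0.00198,"dy": 0.0003,"dz": 0,"rx": 0,"ry": 0,"rz": 0,"gripper": 0},{"dx": 0.00198,"dy": 0.0003,"dz": 0,"rx": 0,"ry": 0,"rz": 0,"gripper": 0},{"dx": 0.00099,"dy": 0.00015,"dz": 0,"rx": 0,"ry": 0,"rz": 0,"gripper": 0},{"dx": 0,"dy": 0,"dz": 0,"rx": 0,"ry": 0,"rz": 0,"gripper": 0},{"dx": 0,"dy": 0,"dz": 0,"rx": 0,"ry": 0,"rz": 0,"gripper": 0}])

```text
t: 12.25
eef_pos: [593.0, -81.1, -13.9]
tcp_rot: [-1.571, 0.001, 0.153]
ft_force: [-3.7, -0.8, 4.7]
opening: 0.21
```

```bash
python3 - <<'E'
from h import *
from cell import env
s=env.state();print(s['t'],s['eef_pos'],s['tcp_rot'],s['ft_force'],s['moment'],s['opening'])
n='wrist'
im=env.read_camera(n)[:,:,::-1]
cv2.imwrite('pics/k2.png',cv2.resize(im[0:230,230:430],None,fx=2.6,fy=2.6,interpolation=cv2.INTER_CUBIC))
E
```

```text
12.25 [593.044 -81.05  -13.939] [-1.571  0.001  0.153] [-3.731 -0.777  4.745] [-0.107  0.518  0.01 ] 0.20985027135645926
```

View pics/k2.png

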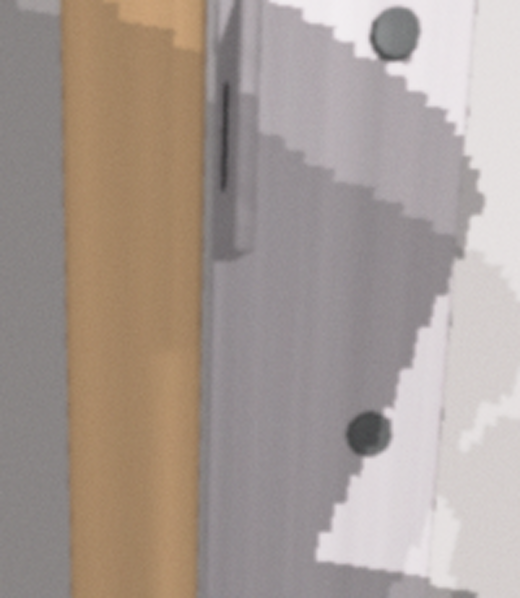

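Emit:
jog_arm(series=[{"dx": 0,"dy": 0,"dz": 0.0004,"rx": 0,"ry": 0,"rz": 0,"gripper": 0},{"dx": 0.00099,"dy": 0.00015,"dz": 0,"rx": 0,"ry": 0,"rz": 0,"gripper": 0},{"dx": 0.00099,"dy": 0.00015,"dz": 0,"rx": 0,"ry": 0,"rz": 0,"gripper": 0},{"dx": 0,"dy": 0,"dz": 0,"rx": 0,"ry": 0,"rz": 0,"gripper": 0}])

```text
t: 12.7
eef_pos: [595.5, -80.7, -13.8]
tcp_rot: [-1.571, -0.0, 0.153]
ft_force: [-0.1, 0.1, -0.9]
opening: 0.207
```

Emit:
jog_arm(series=[{"dx": 0.0005,"dy": 8e-05,"dz": 0,"rx": 0,"ry": 0,"rz": 0,"gripper": 0},{"dx": 0.0005,"dy": 8e-05,"dz": 0,"rx": 0,"ry": 0,"rz": 0,"gripper": 0},{"dx": 0,"dy": 0,"dz": 0,"rx": 0,"ry": 0,"rz": 0,"gripper": 0}])

```text
t: 13.0
eef_pos: [596.4, -80.6, -13.7]
tcp_rot: [-1.571, -0.0, 0.153]
ft_force: [0.1, -0.7, -2.2]
opening: 0.213
```

```bash
cat > st.py <<'E'
from h import *
from cell import env
s=env.state();R=s['tcp_rot'];c,si=np.cos(.152),np.sin(.152);f=s['ft_force']
print(s['t'],s['eef_pos'],np.array(R),'F',f,'M',s['moment'],'push',-(c*f[0]+si*f[1]),'along',-si*f[0]+c*f[1])
E
python3 st.py
```

```text
13.0 [596.386 -80.604 -13.664] [-1.571 -0.     0.153] F [ 0.104 -0.698 -2.158] M [-0.003 -0.076  0.043] push 0.0032467592565362108 along -0.7056815401824541
```

Emit:
jog_arm(series=[{"dx": 0.0004,"dy": 6e-05,"dz": 0,"rx": 0,"ry": 0,"rz": 0,"gripper": 0},{"dx": 0.0004,"dy": 6e-05,"dz": 0,"rx": 0,"ry": 0,"rz": 0,"gripper": 0},{"dx": 0,"dy": 0,"dz": 0,"rx": 0,"ry": 0,"rz": 0,"gripper": 0}])

```text
t: 13.3
eef_pos: [597.1, -80.5, -13.6]
tcp_rot: [-1.571, -0.0, 0.153]
ft_force: [0.4, -0.1, -1.6]
opening: 0.212
```

Emit:
jog_arm(series=[{"dx": 0.0003,"dy": 5e-05,"dz": 0,"rx": 0,"ry": 0,"rz": 0,"gripper": 0},{"dx": 0.0003,"dy": 5e-05,"dz": 0,"rx": 0,"ry": 0,"rz": 0,"gripper": 0},{"dx": 0,"dy": 0,"dz": 0,"rx": 0,"ry": 0,"rz": 0,"gripper": 0}])

```text
t: 13.6
eef_pos: [597.2, -80.4, -13.7]
tcp_rot: [-1.571, 0.001, 0.153]
ft_force: [-4.6, -1.7, 0.6]
opening: 0.208
```

```bash
python3 st.py
```

```text
13.6 [597.228 -80.425 -13.666] [-1.571  0.001  0.153] F [-4.624 -1.748  0.568] M [-0.319  0.472 -0.146] push 4.835068106057307 along -1.0275865118552505
```

Emit:
jog_arm(series=[{"dx": 0.0002,"dy": 3e-05,"dz": 0,"rx": 0,"ry": 0,"rz": 0,"gripper": 0},{"dx": 0.0002,"dy": 3e-05,"dz": 0,"rx": 0,"ry": 0,"rz": 0,"gripper": 0},{"dx": 0,"dy": 0,"dz": 0,"rx": 0,"ry": 0,"rz": 0,"gripper": 0},{"dx": 0,"dy": 0,"dz": 0,"rx": 0,"ry": 0,"rz": 0,"gripper": 0}])

```text
t: 14.0
eef_pos: [597.2, -80.4, -13.7]
tcp_rot: [-1.57, 0.002, 0.153]
ft_force: [-6.3, -2.3, 2.4]
opening: 0.208
```

```bash
python3 st.py
```

```text
14.0 [597.244 -80.413 -13.651] [-1.57   0.002  0.153] F [-6.25  -2.342  2.36 ] M [-0.486  0.843 -0.151] push 6.5328386319404075 along -1.368321775696228
```

Emit:
jog_arm(series=[{"dx": 0.0002,"dy": 3e-05,"dz": 0.0001,"rx": 0,"ry": 0,"rz": 0,"gripper": 0},{"dx": 0.0002,"dy": 3e-05,"dz": 0.0001,"rx": 0,"ry": 0,"rz": 0,"gripper": 0},{"dx": 0.0001,"dy": 2e-05,"dz": 0,"rx": 0,"ry": 0,"rz": 0,"gripper": 0},{"dx": 0,"dy": 0,"dz": 0,"rx": 0,"ry": 0,"rz": 0,"gripper": 0},{"dx": 0,"dy": 0,"dz": 0,"rx": 0,"ry": 0,"rz": 0,"gripper": 0}])

```text
t: 14.5
eef_pos: [597.1, -80.4, -13.6]
tcp_rot: [-1.57, 0.003, 0.153]
ft_force: [-8.6, -2.8, 1.6]
opening: 0.205
```

```bash
python3 st.py; python3 - <<'E'
from h import *
from cell import env
for n,sl in(('wrist',np.s_[0:230,180:430]),('scene',np.s_[130:250,190:330])):
  im=env.read_camera(n)[:,:,::-1][sl]
  cv2.imwrite(f'pics/l_{n}.png',cv2.resize(im,(780 if n=='wrist' else 690,600) if n!='wrist' else (640,589),interpolation=cv2.INTER_CUBIC))
E
```

```text
14.5 [597.137 -80.403 -13.644] [-1.57   0.003  0.153] F [-8.557 -2.811  1.633] M [-0.772  1.24  -0.162] push 8.883613877806365 along -1.48325145827284
```

View pics/l_wrist.png

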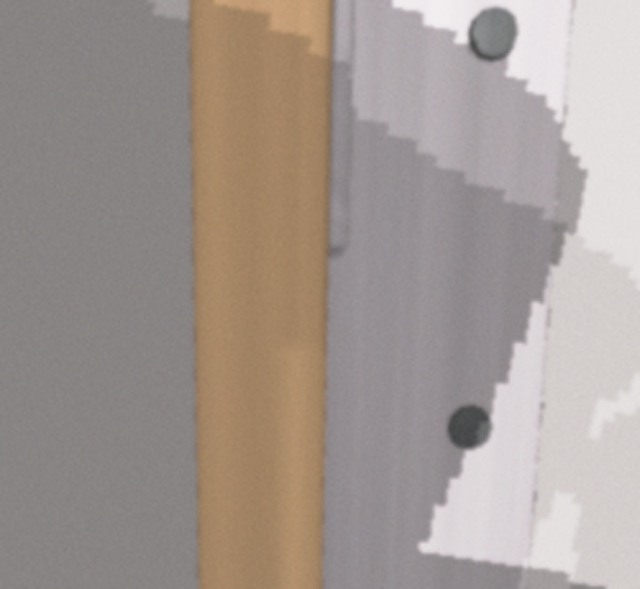

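View pics/l_scene.png

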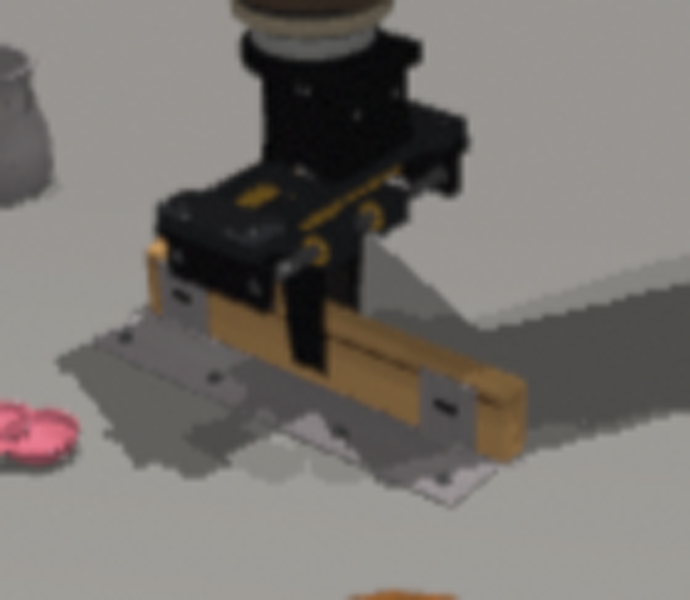

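Emit:
jog_arm(series=[{"dx": 0.0002,"dy": 3e-05,"dz": 5e-05,"rx": 0,"ry": 0,"rz": 0,"gripper": 0},{"dx": 0.0002,"dy": 3e-05,"dz": 5e-05,"rx": 0,"ry": 0,"rz": 0,"gripper": 0},{"dx": 0.0002,"dy": 3e-05,"dz": 0,"rx": 0,"ry": 0,"rz": 0,"gripper": 0},{"dx": 0,"dy": 0,"dz": 0,"rx": 0,"ry": 0,"rz": 0,"gripper": 0},{"dx": 0,"dy": 0,"dz": 0,"rx": 0,"ry": 0,"rz": 0,"gripper": 0}])

```text
t: 15.1
eef_pos: [597.1, -80.4, -13.6]
tcp_rot: [-1.57, 0.004, 0.153]
ft_force: [-11.3, -4.4, 2.0]
opening: 0.209
```

```bash
python3 st.py; python3 - <<'E'
from h import *
from cell import env
for n,sl in(('top',np.s_[170:250,230:370]),('scene',np.s_[180:250,250:340])):
  im=env.read_camera(n)[:,:,::-1][sl]; cv2.imwrite(f'pics/m_{n}.png',cv2.resize(im,None,fx=5.5,fy=5.5,interpolation=cv2.INTER_CUBIC))
  ci=env.camera_info(n);o=[sl[1].start,sl[0].start]
  f=lambda q,L:((proj(ci,place(q,L))-o)*5.5).round()
  b=[608.2,-79,.152]
  print(n,f(b,[(0,130,3),(45,130,3),(45,-130,3),(0,113,42),(0,-113,42)]).tolist(),f(b,[(0,130,0),(0,130,45),(-20,130,45),(0,-130,45),(-20,-130,45)]).tolist())
E
```

```text
15.1 [597.081 -80.4   -13.646] [-1.57   0.004  0.153] F [-11.281  -4.414   2.02 ] M [-0.967  1.675 -0.163] push 11.819432285261248 along -2.65497830973331
top [[155.0, 243.0], [139.0, 156.0], [643.0, 65.0], [187.0, 230.0], [638.0, 149.0]] [[155.0, 244.0], [153.0, 236.0], [160.0, 276.0], [672.0, 142.0], [680.0, 181.0]]
scene [[226.0, 233.0], [169.0, 278.0], [-235.0, 98.0], [198.0, 151.0], [-156.0, 8.0]] [[226.0, 238.0], [228.0, 158.0], [253.0, 139.0], [-181.0, -7.0], [-154.0, -21.0]]
```

View pics/m_scene.png

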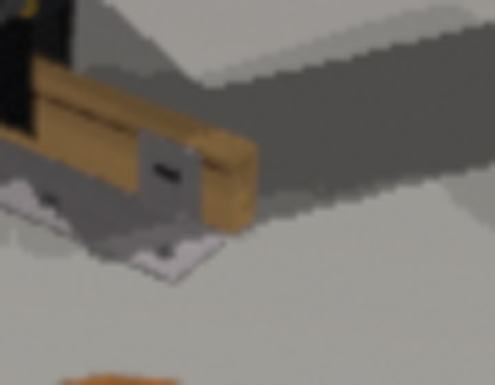

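View pics/m_top.png

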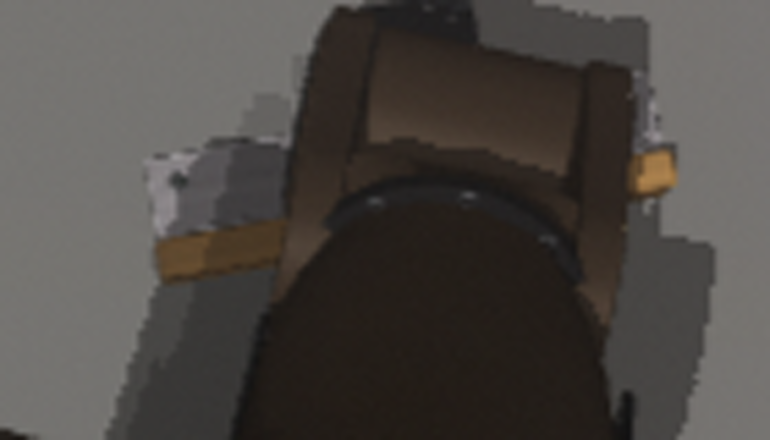

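Flush on both tabs with ends level (within ~2 mm): in the scene crop the rail end is at about (257,150), as predicted; in the top crop the left rail end is at (155,240), in line with the strip end. Push is about 11.8 N, so I hold.

Emit:
jog_arm(series=[{"dx": 0,"dy": 0,"dz": 0,"rx": 0,"ry": 0,"rz": 0,"gripper": 0},{"dx": 0,"dy": 0,"dz": 0,"rx": 0,"ry": 0,"rz": 0,"gripper": 0},{"dx": 0,"dy": 0,"dz": 0,"rx": 0,"ry": 0,"rz": 0,"gripper": 0},{"dx": 0,"dy": 0,"dz": 0,"rx": 0,"ry": 0,"rz": 0,"gripper": 0},{"dx": 0,"dy": 0,"dz": 0,"rx": 0,"ry": 0,"rz": 0,"gripper": 0},{"dx": 0,"dy": 0,"dz": 0,"rx": 0,"ry": 0,"rz": 0,"gripper": 0},{"dx": 0,"dy": 0,"dz": 0,"rx": 0,"ry": 0,"rz": 0,"gripper": 0},{"dx": 0,"dy": 0,"dz": 0,"rx": 0,"ry": 0,"rz": 0,"gripper": 0},{"dx": 0,"dy": 0,"dz": 0,"rx": 0,"ry": 0,"rz": 0,"gripper": 0},{"dx": 0,"dy": 0,"dz": 0,"rx": 0,"ry": 0,"rz": 0,"gripper": 0}])

```text
t: 16.2
eef_pos: [597.1, -80.4, -13.6]
tcp_rot: [-1.57, 0.004, 0.153]
ft_force: [-10.9, -5.2, 2.5]
opening: 0.214
```

```bash
python3 st.py; python3 - <<'E'
from h import *
from cell import env
ci=env.camera_info('wrist')
im=cv2.imread('pics/g_w.png');print(im[3:16,280].tolist())
for y in (77,78,79,80): print(y,proj(ci,place([444.3,y,.147],[(0,130,45),(0,130,43)]),np.array([444.73,78.3,81.58]),[-1.571,-.001,.147]))
E
```

```text
16.2 [597.108 -80.419 -13.639] [-1.57   0.004  0.153] F [-10.913  -5.187   2.537] M [-0.932  1.658 -0.164] push 11.572489293705356 along -3.474603852692165
[[200, 200, 207], [199, 201, 208], [187, 192, 202], [166, 181, 201], [139, 177, 214], [134, 183, 221], [142, 190, 227], [146, 197, 232], [149, 203, 235], [155, 209, 238], [155, 209, 239], [156, 210, 238], [155, 209, 238]]
77 [[279.358  10.66 ]
 [279.375  11.573]]
78 [[279.605   8.798]
 [279.62    9.73 ]]
79 [[279.852   6.932]
 [279.865   7.882]]
80 [[280.101   5.062]
 [280.111   6.029]]
```

Emit:
jog_arm(series=[{"dx": 0,"dy": 0,"dz": 0,"rx": 0,"ry": 0,"rz": 0,"gripper": 0},{"dx": 0,"dy": 0,"dz": 0,"rx": 0,"ry": 0,"rz": 0,"gripper": 0},{"dx": 0,"dy": 0,"dz": 0,"rx": 0,"ry": 0,"rz": 0,"gripper": 0},{"dx": 0,"dy": 0,"dz": 0,"rx": 0,"ry": 0,"rz": 0,"gripper": 0},{"dx": 0,"dy": 0,"dz": 0,"rx": 0,"ry": 0,"rz": 0,"gripper": 0},{"dx": 0,"dy": 0,"dz": 0,"rx": 0,"ry": 0,"rz": 0,"gripper": 0},{"dx": 0,"dy": 0,"dz": 0,"rx": 0,"ry": 0,"rz": 0,"gripper": 0},{"dx": 0,"dy": 0,"dz": 0,"rx": 0,"ry": 0,"rz": 0,"gripper": 0},{"dx": 0,"dy": 0,"dz": 0,"rx": 0,"ry": 0,"rz": 0,"gripper": 0},{"dx": 0,"dy": 0,"dz": 0,"rx": 0,"ry": 0,"rz": 0,"gripper": 0},{"dx": 0,"dy": 0,"dz": 0,"rx": 0,"ry": 0,"rz": 0,"gripper": 0},{"dx": 0,"dy": 0,"dz": 0,"rx": 0,"ry": 0,"rz": 0,"gripper": 0}])

```text
t: 17.4
eef_pos: [597.1, -80.4, -13.7]
tcp_rot: [-1.57, 0.004, 0.153]
ft_force: [-12.5, -4.8, 3.0]
opening: 0.209
```

Emit:
jog_arm(series=[{"dx": 0,"dy": 0,"dz": 0,"rx": 0,"ry": 0,"rz": 0,"gripper": 0},{"dx": 0,"dy": 0,"dz": 0,"rx": 0,"ry": 0,"rz": 0,"gripper": 0},{"dx": 0,"dy": 0,"dz": 0,"rx": 0,"ry": 0,"rz": 0,"gripper": 0},{"dx": 0,"dy": 0,"dz": 0,"rx": 0,"ry": 0,"rz": 0,"gripper": 0},{"dx": 0,"dy": 0,"dz": 0,"rx": 0,"ry": 0,"rz": 0,"gripper": 0},{"dx": 0,"dy": 0,"dz": 0,"rx": 0,"ry": 0,"rz": 0,"gripper": 0},{"dx": 0,"dy": 0,"dz": 0,"rx": 0,"ry": 0,"rz": 0,"gripper": 0},{"dx": 0,"dy": 0,"dz": 0,"rx": 0,"ry": 0,"rz": 0,"gripper": 0},{"dx": 0,"dy": 0,"dz": 0,"rx": 0,"ry": 0,"rz": 0,"gripper": 0},{"dx": 0,"dy": 0,"dz": 0,"rx": 0,"ry": 0,"rz": 0,"gripper": 0},{"dx": 0,"dy": 0,"dz": 0,"rx": 0,"ry": 0,"rz": 0,"gripper": 0},{"dx": 0,"dy": 0,"dz": 0,"rx": 0,"ry": 0,"rz": 0,"gripper": 0}])

```text
t: 18.6
eef_pos: [597.1, -80.4, -13.6]
tcp_rot: [-1.57, 0.004, 0.153]
ft_force: [-10.8, -4.6, 3.0]
opening: 0.206
```

```bash
python3 st.py; python3 - <<'E'
from h import *
from cell import env
im=env.read_camera('scene')[:,:,::-1]; cv2.imwrite('pics/n_scene.png',im)
im=env.read_camera('wrist')[:,:,::-1]; cv2.imwrite('pics/n_wrist.png',im)
E
```

```text
18.6 [597.081 -80.389 -13.627] [-1.57   0.004  0.153] F [-10.812  -4.62    3.041] M [-1.002  1.656 -0.165] push 11.386656711508119 along -2.929782534361654
```

View pics/n_scene.png

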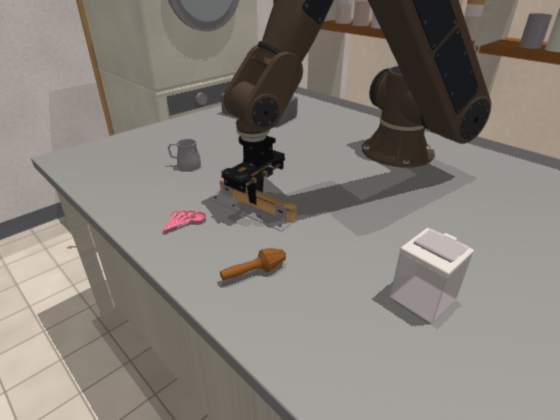

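```bash
python3 - <<'E'
from cell import env
print(env.job_done()); 
E
python3 st.py
```

```text
the job is handed in; nothing more can be done
None
the job is handed in; nothing more can be done
```

The oak rail stands against the bracket, pressed on both tabs with about 11.5 N, and the fingers still grip and push it. I handed the job in at about 18.7 s on the robot's clock, and it reports no verdict.

**Push:** it stayed between about 11 and 13 N for the last 3.5 s, with the arm still. The moment about the vertical axis was −0.16 N·m, which puts roughly 5 N on the left tab and 6.5 N on the right. Friction on the ledge may take up to about 2.5 N of the push, so the force on the bracket could be nearer 9 N.

**Position:** the cameras show the rail flush with both tabs. Its ends are level with the strip to about 2 mm, and its yaw is within 0.005 rad of the bracket's. The tool reads 0.004 rad of tilt under load. There was a sideways pull of about 3 N along the rail, but it caused no movement.

**Bystanders:** the canister, jug, reamer and spoons look undisturbed in the last scene picture.

**Checks that disagreed:**
- **Fingertip position:** the fingertips stood about 24 mm behind the reported TCP, not 11 mm ahead as stated. My first grasp therefore closed on air just above the rail, without touching it. I measured the offset from the pictures and grasped again lower.
- **Camera fits:** they differed from one another by 2 to 3 mm along the rail. I went by the wrist camera, which puts the rail about 1.7 mm towards the left tab.

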